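Tap the flip-top lids shut before the counter is sprayed

ROBOT

A 6-joint arm with a two-finger parallel gripper is mounted at the origin on the work surface. World frame = base frame: x ahead of the robot, y to its left, z up, the work surface at z = 0. Lengths are in m, angles in rad, forces in N, time in s.
With the tool pointing down it reaches from about 0.25 to 0.85 m from the base axis. Payload 12.5 kg.
Tool frame: the origin (TCP) lies between the finger pads; the fingertips stand 11 mm ahead of it and the grasp point (between the pads) lies 8 mm behind it; z points along the fingers, x is the direction in which the jaws open and shut, and the axes are right-handed (so a half turn about z gives the same grasp; the last joint's range is limited). The gripper opens to 93 mm and grips with 3 to 60 N. Pads are 15 mm wide; open, the fingers measure 128 mm over their backs; the gripper's body (75 mm by 188 mm) begins 65 mm behind the grasp point.
Start: joints at [1.057, 0.351, 1.652, -0, 1.139, -0.085], TCP at [0.229, 0.5, 0.23] pointing down, gripper open.
Joint ranges: [-2.75, 2.75], [-0.79, 2.1], [0.01, 2.65], [-1.57, 4.71], [0.07, 3.14], [-2.87, 2.87]. Speed limits (rad/s): [2.22, 2.22, 2.79, 3.14, 3.14, 3.14].

INTERFACE

Orientations are given as a 3x3 rotation matrix whose columns are the frame's x, y, z axes.
In Python, from bench import r, viewer, order gives the robot as it stands.
- The arm moves only by the shell command python3 -m inch 'ROWS' [OPENING] [FORCE]. ROWS is JSON, a list of rows, each a list of 4 numbers: the shift along the tool's x, y, z in mm, then the turn about the tool's z in degrees. A call has exactly 5 rows; each row is the pose to reach, as a shift and turn from the pose commanded when the call began, along the tool's axes at that moment; what a row does not reach only later rows make up. A row lasts 1/10 s, in which the tool goes at most 50 mm and 8.59 degrees, less where a joint would pass 70% of its speed; a pose out of reach is approached as far as the arm can. A call with a gripper value outside its range is refused whole. OPENING is the closure in counts, from 0 (fully open) to 255 (shut), set as the call begins (- or left out, the last holds). The fingers move at their own pace and stop on an object; FORCE is the grip in N (left out, the last holds). Time passes only in rows, so rows that repeat a pose let the fingers close, or fill a call up. It gives the time, the measured TCP pose, the force and the opening at its end, in the units of the state.
- r.sense(): the state, without advancing time (a new reading comes with each control period).
- viewer.grab_frame(name): name is "side" or "top" or "wrist"; returns (picture, depth): 400x640x3 uint8, red, green, blue; 400x640 float32, m along the optical axis (not along the pixel's ray), 0 where there is no reading.
- viewer.calibration(name): a dict with "fx", "fy", "cx", "cy" (pixels), "eye" and "attitude" of the camera in the world. Camera axes: x right, y down, z forward; pixel columns grow to the right and rows downward; lengths in m; the calibration is good to about 2 mm. A picture is of the moment at which its call begins: read the wrist's pose just before it. calibration takes no time and is no camera call; for the wrist camera it gives the pose at the moment of the call.
- order.sign_off(): hands the job in, once; it reports no verdict.
The state is a dict: "clock": time; "q": joint angles; "qvel": joint speeds; "joint_efforts": joint torques, N m; "tcp_pos": TCP position; "tool_rot": TCP orientation; "wrist_force": force on the tool from outside, world axes, zero at the start; "wrist_torque": the same for the moment, N m; "gripper_width": finger opening in m.
Only numpy, scipy, OpenCV 4.12 (cv2) and the standard library are available. Lean on these libraries where they do the work, as an engineer would, in place of code of your own. Each camera call takes 0.05 s, during which the arm holds its last target.

TASK

The counter is about to be sprayed clean, so tap the three half-open flip-top lids fully shut with the fingertips, lightly, cleanest first: the tall toothbrush holder, then the round cotton-pad tub, then the low, wide soap box. Do not pick up, tip or push along any of the three, and leave everything else on the counter where it is.

Things in the scene. Friction and masses are not known exactly. Their poses are not given: they have to be found in the camera images.
- brush_holder: toothbrush holder: the TALL grey plastic box, 84 mm (its x) by 100 mm (its y) by 150 mm high to the rim, loose, about 0.5 kg. Origin: centre of its underside, z up. The lid is a 12 mm thick plate hinged along the top rim's +x side (the side away from the robot at yaw 0), lying on the rim when shut. Hinge line at x = +42 mm, z = 150 mm; the lid is 84 mm from hinge to free edge, and its top lies at z = 162 mm when shut.
- brush_lid (a joint): angle of the toothbrush holder's lid: 0 shut, growing as it opens upward, at most 1.2 rad. It starts half open (0.55 to 0.95). A light friction hinge holds it where it is left: 1 to 2 N down on it moves it
- brush_lid_spot (a point): on the upper face of the toothbrush holder's lid, on its mid line, 45 mm from the hinge; turns with the lid. The lid's whole upper face is a soft-touch plate that gives up to 6 mm, 2 N per mm
- cotton_tub: cotton-pad tub: the ROUND grey plastic tub, 92 mm diameter, 85 mm high to the rim, loose, about 0.45 kg. Origin: centre of its underside, z up. The lid is a 12 mm thick plate hinged along the top rim's +x side (the side away from the robot at yaw 0), lying on the rim when shut. Hinge line at x = +46 mm, z = 85 mm; the lid is a disc of 92 mm diameter, its top at z = 97 mm when shut.
- cotton_lid (a joint): angle of the tub's lid: as for the toothbrush holder's
- cotton_lid_spot (a point): on the upper face of the tub's lid, 45 mm from the hinge; turns with the lid. The lid's whole upper face is a soft-touch plate that gives up to 6 mm, 2 N per mm
- soap_box: soap box: the LOW, WIDE grey plastic box, 90 mm (its x) by 130 mm (its y) by 50 mm high to the rim, loose, about 0.45 kg. Origin: centre of its underside, z up. The lid is a 12 mm thick plate hinged along the top rim's +x side (the side away from the robot at yaw 0), lying on the rim when shut. Hinge line at x = +45 mm, z = 50 mm; the lid is 90 mm from hinge to free edge, its top at z = 62 mm when shut.
- soap_lid (a joint): angle of the soap box's lid: as for the toothbrush holder's
- soap_lid_spot (a point): on the upper face of the soap box's lid, on its mid line, 45 mm from the hinge; turns with the lid. The lid's whole upper face is a soft-touch plate that gives up to 6 mm, 2 N per mm
- ring_dish: bystander: shallow blue ceramic ring dish, 90 mm diameter, 18 mm high; origin centre of its underside
- nail_clipper: bystander: steel nail clipper, 62 by 15 by 11 mm, lying along its x; origin centre of its underside
- amber_jar: bystander: open, empty amber glass jar, 66 mm diameter, 75 mm high; origin centre of its underside
- tumbler: bystander: white ceramic tumbler, 72 mm diameter, 95 mm high; origin centre of its underside
- lotion: bystander: white lotion bottle, 56 mm diameter, 130 mm high; origin centre of its underside
- comb: bystander: black comb, 150 by 35 by 5 mm, lying along its x; origin centre of its underside
There are look-alikes about, which are no part of the job. What is shaped like the soap_box but turquoise or yellow is not meant.

How it is judged:
On the way, in this order (a step that is already met when the one before it is completed fails the run):
1. the tall toothbrush holder's lid is tapped shut (value of joint brush_lid below 0.06 rad), for 0.2 s.
2. the round cotton-pad tub's lid is tapped shut (value of joint cotton_lid below 0.06 rad), for 0.2 s.
3. the low soap box's lid is tapped shut (value of joint soap_lid below 0.06 rad), for 0.2 s.
At the end, for the whole second after the job is handed in: All three lids are shut (within 0.06 rad, about 5 mm at the free edge); the three containers stand upright and at rest within 25 mm of where they started, and the other things within 20 mm (value of joint each of brush_lid, cotton_lid, soap_lid below 0.06 rad and distance of each of brush_holder, cotton_tub, soap_box from where it was at the start of the episode below 0.025 m and angle between each of brush_holder, cotton_tub, soap_box's own z axis and vertical below 0.1 rad and linear speed of each of brush_holder, cotton_tub, soap_box below 0.02 m/s and distance of each of ring_dish, nail_clipper, amber_jar, tumbler, lotion, comb from where it was at the start of the episode below 0.02 m); the robot touches nothing.
It fails at once if a lid is pushed down before the one ahead of it in the order is shut ((value of joint brush_lid above 0.12 rad and value of joint cotton_lid below 0.42 rad) or (value of joint brush_lid above 0.12 rad and value of joint soap_lid below 0.42 rad) or (value of joint cotton_lid above 0.12 rad and value of joint soap_lid below 0.42 rad)).
It fails at once if a container is pressed or struck with more than 30 N (contact force between any of the fingers, the arm and brush_holder above 30 N or contact force between any of the fingers, the arm and cotton_tub above 30 N or contact force between any of the fingers, the arm and soap_box above 30 N).
It fails at once if a container is lifted, tipped or shifted by more than 25 mm (height (world z) of any of brush_holder, cotton_tub, soap_box above 0.01 m or angle between any of brush_holder, cotton_tub, soap_box's own z axis and vertical above 0.2 rad or distance of any of brush_holder, cotton_tub, soap_box from where it was at the start of the episode above 0.025 m).
It fails at once if another thing on the counter is moved by more than 20 mm or tipped (distance of any of ring_dish, nail_clipper, amber_jar, tumbler, lotion, comb from where it was at the start of the episode above 0.02 m or angle between any of ring_dish, nail_clipper, amber_jar, tumbler, lotion, comb's own z axis and vertical above 0.3 rad).
It also fails if it takes over 53 s, if anything falls off the work surface, if the arm or the gripper's body presses on something with over 40 N, if the wrist force passes 120 N, or if a joint passes its speed limit or range.

## Working session

There is one attempt and no reset: what is moved stays moved. The work goes in short steps, Python scripts to look and compute and a shell command to move; the robot and the scene stay as the last step left them, time stands still between calls to the robot, and variables do not carry over. Pictures are saved under pics/ and viewed, and the job is handed in when it is done.

```bash
mkdir -p pics; ls; python3 - <<'E'
from bench import r, viewer, order
import cv2, numpy as np
s=r.sense()
for k,v in s.items(): print(k,np.round(v,3).tolist())
for n in ("top","side","wrist"):
    c=viewer.calibration(n)
    print(n,{k:np.round(v,4).tolist() for k,v in c.items()})
    p,d=viewer.grab_frame(n)
    cv2.imwrite(f"pics/{n}0.png",p[:,:,::-1]); np.savez(f"pics/{n}0.npz",p=p,d=d,**c)
E
```

```text
pics
clock 0.0
q [1.057, 0.351, 1.652, -0.0, 1.139, -0.085]
qvel [-0.001, -0.0, -0.0, 0.0, 0.0, -0.0]
joint_efforts [-0.003, -49.732, -28.526, 0.07, 0.026, -0.0]
tcp_pos [0.229, 0.5, 0.229]
tool_rot [[0.416, 0.909, -0.001], [0.909, -0.416, -0.001], [-0.001, -0.0, -1.0]]
wrist_force [0.014, -0.274, -0.487]
wrist_torque [0.007, 0.022, 0.037]
gripper_width 0.093
top {'fx': 518.0402, 'fy': 518.0402, 'cx': 314.9151, 'cy': 192.6041, 'eye': [0.389, -0.0196, 1.3506], 'attitude': [[0.0252, -0.9915, 0.128], [-0.9997, -0.0239, 0.011], [-0.0079, -0.1282, -0.9917]]}
side {'fx': 452.4129, 'fy': 452.4129, 'cx': 318.7389, 'cy': 196.4576, 'eye': [0.1825, -0.9795, 0.9571], 'attitude': [[0.9411, -0.2211, 0.2557], [-0.3379, -0.6024, 0.7231], [-0.0059, -0.767, -0.6416]]}
wrist {'fx': 294.0506, 'fy': 294.0506, 'cx': 317.536, 'cy': 198.3685, 'eye': [0.1563, 0.534, 0.3851], 'attitude': [[0.4162, 0.8717, 0.2588], [0.9093, -0.3987, -0.1193], [-0.0008, 0.2849, -0.9585]]}
```

View pics/top0.png

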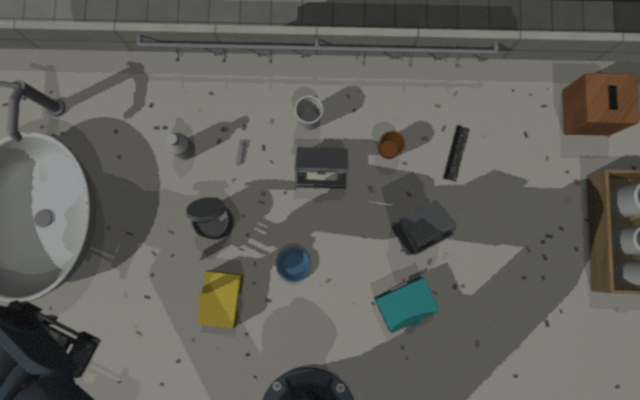

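View pics/side0.png

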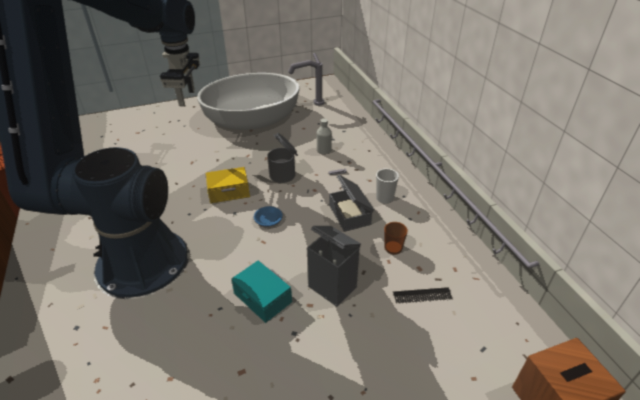

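View pics/wrist0.png

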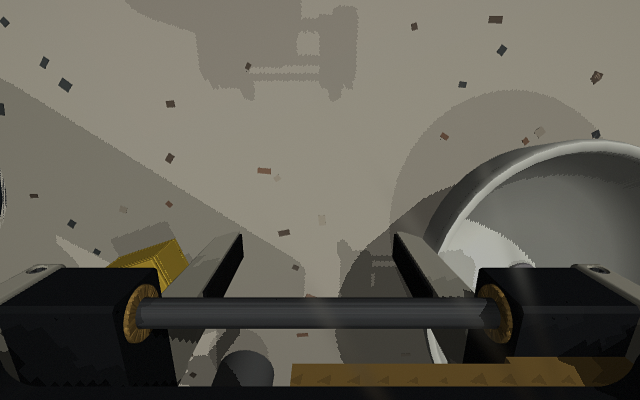

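The top view at start shows these candidates:
- Tall grey box at top (425,227), side (333,265): brush_holder.
- Round grey tub at top (210,217): cotton_tub.
- Low grey box at top (322,167): soap_box.
- Look-alikes to leave alone: turquoise box at (407,304) and yellow box at (220,299).

Next I'll take a close crop and measure the heights.

```bash
cat > h.py <<'E'
import numpy as np, cv2
def cloud(f):
    z=np.load(f); d=z['d']; v,u=np.mgrid[0:400,0:640]
    P=np.stack([(u-z['cx'])/z['fx']*d,(v-z['cy'])/z['fy']*d,d],-1)
    W=P@z['attitude'].T+z['eye']; W[d<=0]=np.nan
    return z['p'],W
E
python3 - <<'E'
from h import *
p,W=cloud('pics/top0.npz'); q,V=cloud('pics/side0.npz')
for n,(u,v) in dict(brush=(425,227),tub=(210,217),soap=(322,167),teal=(407,304),yel=(220,299),ring=(293,263),clip=(242,152),amber=(390,145),tumb=(308,110),lot=(181,145),comb=(456,153)).items():
    c=W[v,u]; 
    m=np.hypot(W[...,0]-c[0],W[...,1]-c[1])<.1
    pts=W[m&(W[...,2]>.012)]; 
    m2=np.hypot(V[...,0]-c[0],V[...,1]-c[1])<.1
    pts2=V[m2&(V[...,2]>.012)]
    print(n,c.round(3),'top lo/hi',np.nanpercentile(pts,1,axis=0).round(3),np.nanpercentile(pts,99,axis=0).round(3),'side',np.nanpercentile(pts2,1,axis=0).round(3),np.nanpercentile(pts2,99,axis=0).round(3))
def crop(p,u0,u1,v0,v1): return cv2.resize(p[v0:v1,u0:u1,::-1],(390,290),interpolation=cv2.INTER_CUBIC)
f=lambda x: np.clip(x.astype(float)*1.8,0,255).astype(np.uint8)
a=np.hstack([crop(p,375,475,190,265),crop(p,165,265,180,255)]); b=np.hstack([crop(p,272,372,130,205),crop(q,260,400,130,234)])
cv2.imwrite('pics/crop1.png',f(np.vstack([a,b])))
E
```

```text
brush [ 0.467 -0.254  0.192] top lo/hi [ 0.412 -0.323  0.019] [ 0.524 -0.204  0.208] side [ 0.411 -0.328  0.015] [ 0.528 -0.208  0.208]
tub [0.48  0.235 0.157] top lo/hi [0.437 0.208 0.019] [0.531 0.296 0.164] side [0.437 0.205 0.014] [0.53  0.299 0.163]
soap [ 0.611 -0.021  0.115] top lo/hi [ 0.576 -0.082  0.017] [0.672 0.045 0.119] side [ 0.577 -0.085  0.013] [0.671 0.047 0.12 ]
teal [ 0.287 -0.237  0.06 ] top lo/hi [ 0.227 -0.305  0.024] [ 0.347 -0.166  0.067] side [ 0.222 -0.312  0.014] [ 0.351 -0.172  0.067]
yel [0.287 0.22  0.064] top lo/hi [0.223 0.175 0.021] [0.352 0.274 0.067] side [0.222 0.172 0.013] [0.35  0.27  0.067]
ring [0.379 0.047 0.007] top lo/hi [0.333 0.004 0.012] [0.419 0.09  0.024] side [0.334 0.003 0.012] [0.419 0.089 0.022]
clip [0.667 0.192 0.001] top lo/hi [0.636 0.191 0.012] [0.685 0.203 0.018] side [0.654 0.189 0.012] [0.687 0.202 0.015]
amber [ 0.694 -0.2    0.008] top lo/hi [ 0.653 -0.226  0.014] [ 0.715 -0.163  0.078] side [ 0.654 -0.226  0.014] [ 0.716 -0.164  0.078]
tumb [0.785 0.019 0.006] top lo/hi [ 0.727 -0.016  0.013] [0.794 0.05  0.098] side [ 0.729 -0.018  0.014] [0.795 0.052 0.098]
lot [0.662 0.329 0.095] top lo/hi [0.643 0.317 0.016] [0.694 0.368 0.132] side [0.643 0.315 0.013] [0.697 0.353 0.132]
comb [ 0.676 -0.373  0.009] top lo/hi [ 0.686 -0.37   0.012] [ 0.71  -0.36   0.013] side [nan nan nan] [nan nan nan]
  return np.nanmean(a, axis, out=out, keepdims=keepdims)
```

View pics/crop1.png

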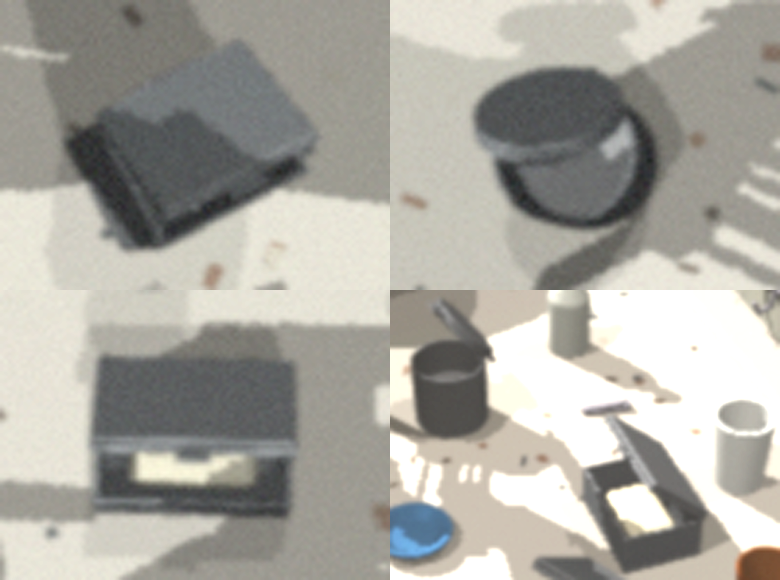

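```bash
cat > fit.py <<'E'
from h import *
from scipy.optimize import least_squares
def box(p,c,hs):
    q=np.abs(p-c)-hs; return np.linalg.norm(np.maximum(q,0),axis=1)+np.minimum(q.max(1),0)
def cyl(p,c,R,hh):
    q=np.stack([np.hypot(p[:,0]-c[0],p[:,1]-c[1])-R,np.abs(p[:,2]-c[2])-hh],1)
    return np.linalg.norm(np.maximum(q,0),axis=1)+np.minimum(q.max(1),0)
S=dict(brush=(84,100,150,.44,-.27),tub=(92,0,85,.484,.25),soap=(90,130,50,.62,-.02))
def resid(par,P,n):
    lx,ly,H=np.array(S[n][:3])/1e3; x,y,yaw,th=par; c,s=np.cos(yaw),np.sin(yaw)
    d=P-[x,y,0]; L=np.stack([c*d[:,0]+s*d[:,1],-s*d[:,0]+c*d[:,1],d[:,2]],1)
    # lid local
    a=L-[lx/2,0,H]; t=np.stack([-np.cos(th)*a[:,0]+np.sin(th)*a[:,2],a[:,1],np.sin(th)*a[:,0]+np.cos(th)*a[:,2]],1)
    if ly==0:
        f=[np.abs(cyl(t,[.046,0,.006],.046,.006)), np.abs(cyl(L,[0,0,H/2],lx/2,H/2))]
        return np.min(f,0)
    w=.002
    f=[np.abs(box(t,[lx/2,0,.006],[lx/2,ly/2,.006]))]
    for sg in(1,-1):
        f+=[np.abs(box(L,[sg*(lx/2-w),0,H/2],[w,ly/2,H/2])),np.abs(box(L,[0,sg*(ly/2-w),H/2],[lx/2,w,H/2]))]
    return np.min(f,0)
def fit(n,files,th0s=(.6,.85,0.02)):
    x0,y0=S[n][3:]; best=None
    P=[]
    for f in files:
        W=cloud(f)[1].reshape(-1,3); W=W[np.isfinite(W).all(1)]
        P.append(W[(np.hypot(W[:,0]-x0,W[:,1]-y0)<.11)&(W[:,2]>.012)&(W[:,2]<.26)])
    P=np.vstack(P)
    for th0 in th0s:
        for yw in (-.8,-.4,0,.4,.8):
            o=least_squares(resid,[x0,y0,yw,th0],args=(P,n),loss='soft_l1',f_scale=.003)
            if best is None or o.cost<best.cost: best=o
    return best,np.median(resid(best.x,P,n)),len(P)
def spot(n,par,s=.045,h=.012):
    lx,_,H=np.array(S[n][:3])/1e3; x,y,yaw,th=par
    X=lx/2-s*np.cos(th)+h*np.sin(th); Z=H+s*np.sin(th)+h*np.cos(th)
    return np.array([x+X*np.cos(yaw),y+X*np.sin(yaw),Z])
E
python3 - <<'E'
from fit import *
for n in S:
    b,m,N=fit(n,['pics/top0.npz','pics/side0.npz'])
    print(n,b.x.round(3),m.round(4),N,'spot',spot(n,b.x).round(3),'shut',spot(n,[*b.x[:3],0]).round(3),'free edge',spot(n,b.x,2*(S[n][0]/2e3)).round(3))
E
```

```text
brush [ 0.466 -0.267  0.536  0.643] 0.0012 5565 spot [ 0.478 -0.26   0.187] shut [ 0.464 -0.268  0.162] free edge [ 0.451 -0.276  0.21 ]
tub [0.484 0.253 0.084 0.839] 0.002 2445 spot [0.509 0.255 0.127] shut [0.485 0.253 0.097] free edge [0.478 0.252 0.161]
soap [ 0.624 -0.018 -0.005  0.704] 0.0016 3241 spot [ 0.642 -0.018  0.088] shut [ 0.624 -0.018  0.062] free edge [ 0.608 -0.018  0.117]
```

The fit is good, with residuals of 1–2 mm. In the crops, the tall box is top-left, the tub top-right and the soap box bottom-left, all grey and half open. I'll close the fingers and travel high (z about 0.30) to a point over the toothbrush holder.

```bash
python3 -m inch '[[0,0,-40,0],[-30,26,-70,0],[-64,55,-70,0],[-98,84,-70,0],[-132,113,-70,0]]' 255 10
python3 -m inch '[[-34,29,0,0],[-68,58,0,0],[-102,87,0,0],[-136,116,0,0],[-170,146,0,0]]'
python3 -m inch '[[-34,29,0,0],[-68,58,0,0],[-102,87,0,0],[-136,116,0,0],[-170,146,0,0]]'
python3 - <<'E'
from bench import r
import numpy as np
s=r.sense(); print(s['clock'],s['tool_rot'],s['q'])
d=np.array([.452,-.275,.3])-s['tcp_pos']; print(np.array(s['tool_rot']).T@d*1e3)
E
```

```text
clock: 0.65
tcp_pos: [0.2765, 0.3315, 0.2996]
tool_rot: [[0.415, 0.91, 0.0], [0.91, -0.415, 0.0], [0.0, 0.0, -1.0]]
wrist_force: [1.4, 0.1, 0.3]
gripper_width: 0.0577
clock: 1.15
tcp_pos: [0.3385, 0.1162, 0.2997]
tool_rot: [[0.415, 0.91, 0.0], [0.91, -0.415, 0.0], [0.0, 0.0, -1.0]]
wrist_force: [0.9, 0.7, -0.8]
gripper_width: 0.0176
clock: 1.65
tcp_pos: [0.4007, -0.0994, 0.2997]
tool_rot: [[0.416, 0.909, 0.0], [0.909, -0.416, 0.0], [0.0, 0.0, -1.0]]
wrist_force: [1.5, 0.2, 0.1]
gripper_width: 0.0006
1.65 [[ 4.16109786e-01  9.09314345e-01  2.61261589e-04]
 [ 9.09314376e-01 -4.16109801e-01  3.54237969e-06]
 [ 1.11934644e-04  2.36094900e-04 -9.99999966e-01]] [-3.56114181e-01  1.81918801e-02  1.88089945e+00  9.97396079e-05
  1.24225769e+00 -1.49777974e+00]
[-138.32066707  119.7048799    -0.31085918]
```

```bash

python3 -m inch '[[-34,29,0,0],[-68,58,0,0],[-102,87,0,0],[-138,120,0,0],[-138,120,0,0]]'
python3 -m inch '[[0,0,20,0],[0,0,40,0],[0,0,60,0],[0,0,68,0],[0,0,72,0]]'
python3 - <<'E'
from bench import r,viewer
import cv2
p,d=viewer.grab_frame('side'); cv2.imwrite('pics/s1.png',cv2.resize(p[180:340,240:480,::-1],(720,480)))
E
```

```text
clock: 2.15
tcp_pos: [0.453, -0.2769, 0.2986]
tool_rot: [[0.419, 0.908, -0.001], [0.908, -0.419, -0.0], [-0.0, -0.001, -1.0]]
wrist_force: [-1.1, 1.9, 0.4]
gripper_width: 0.0007
clock: 2.65
tcp_pos: [0.4523, -0.2724, 0.2272]
tool_rot: [[0.416, 0.91, -0.001], [0.91, -0.416, 0.001], [0.0, -0.001, -1.0]]
wrist_force: [-0.0, 0.1, 0.0]
gripper_width: 0.0007
```

View pics/s1.png

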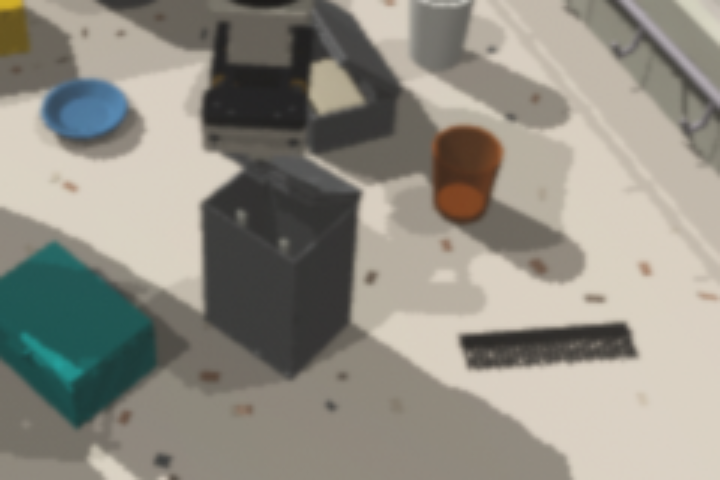

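The closed fingers (255,130) hover just above the lid's free part. Now I'll descend slowly.

```bash

python3 -m inch '[[0,0,4,0],[0,0,8,0],[0,0,12,0],[0,0,16,0],[0,0,20,0]]'
python3 -m inch '[[0,0,4,0],[0,0,8,0],[0,0,12,0],[0,0,16,0],[0,0,20,0]]'
python3 -m inch '[[0,0,2,0],[0,0,4,0],[0,0,6,0],[0,0,8,0],[0,0,10,0]]'
```

```text
clock: 3.2
tcp_pos: [0.4525, -0.2729, 0.2074]
tool_rot: [[0.416, 0.909, 0.0], [0.909, -0.416, -0.0], [-0.0, 0.0, -1.0]]
wrist_force: [-0.0, -0.5, 0.3]
gripper_width: 0.0004
clock: 3.7
tcp_pos: [0.4525, -0.2728, 0.1873]
tool_rot: [[0.416, 0.909, -0.0], [0.909, -0.416, 0.0], [0.0, -0.0, -1.0]]
wrist_force: [-0.2, -1.2, -1.0]
gripper_width: 0.0006
clock: 4.2
tcp_pos: [0.4525, -0.2729, 0.1775]
tool_rot: [[0.416, 0.909, 0.0], [0.909, -0.416, -0.0], [-0.0, 0.0, -1.0]]
wrist_force: [-0.2, 0.0, 0.6]
gripper_width: 0.0005
```

```bash

python3 -m inch '[[0,0,2,0],[0,0,3,0],[0,0,4,0],[0,0,5,0],[0,0,5,0]]'
python3 -m inch '[[0,0,1,0],[0,0,2,0],[0,0,2,0],[0,0,2,0],[0,0,2,0]]'
```

```text
clock: 4.7
tcp_pos: [0.4525, -0.2729, 0.1726]
tool_rot: [[0.416, 0.909, -0.0], [0.909, -0.416, -0.0], [-0.0, 0.0, -1.0]]
wrist_force: [-0.5, -1.0, 1.1]
gripper_width: 0.0005
clock: 5.2
tcp_pos: [0.4525, -0.2729, 0.1708]
tool_rot: [[0.416, 0.909, 0.0], [0.909, -0.416, -0.0], [-0.0, 0.0, -1.0]]
wrist_force: [-1.8, -0.7, 4.5]
gripper_width: 0.0005
```

```bash

python3 -m inch '[[0,0,1,0],[0,0,1.5,0],[0,0,1.5,0],[0,0,1.5,0],[0,0,1.5,0]]'
python3 -m inch '[[0,0,-10,0],[0,0,-30,0],[0,0,-60,0],[0,0,-100,0],[0,0,-130,0]]'
python3 - <<'E'
from bench import r,viewer
import cv2,numpy as np
from fit import *
for n in('side','top'):
    c=viewer.calibration(n); p,d=viewer.grab_frame(n); np.savez(f'pics/{n}2.npz',p=p,d=d,**c)
    cv2.imwrite(f'pics/{n}2.png',p[:,:,::-1])
b,m,N=fit('brush',['pics/side2.npz']); print(b.x.round(3),m,N)
b,m,N=fit('tub',['pics/side2.npz','pics/top2.npz']); print(b.x.round(3),m,N)
s=r.sense(); print(s['clock'])
x,y,yaw=.484,.253,.084; t=np.array([x-.010*np.cos(yaw),y-.010*np.sin(yaw),.3]); print(t,np.array(s['tool_rot']).T@(t-s['tcp_pos'])*1e3)
E
```

```text
clock: 5.7
tcp_pos: [0.4525, -0.273, 0.1694]
tool_rot: [[0.416, 0.909, 0.0], [0.909, -0.416, -0.0], [-0.0, 0.0, -1.0]]
wrist_force: [-3.0, 0.2, 6.7]
gripper_width: 0.0007
clock: 6.2
tcp_pos: [0.4526, -0.2728, 0.3016]
tool_rot: [[0.416, 0.91, 0.001], [0.91, -0.416, -0.001], [-0.0, 0.001, -1.0]]
wrist_force: [1.0, -0.1, 0.2]
gripper_width: 0.0002
[ 0.467 -0.268  0.596  0.015] 0.0012269188781040908 3170
[0.484 0.253 0.087 0.841] 0.0019263069506055656 2447
6.3
[0.47403526 0.25216099 0.3       ] [ 486.59875482 -200.0117885     1.52154019]
```

View pics/side2.png

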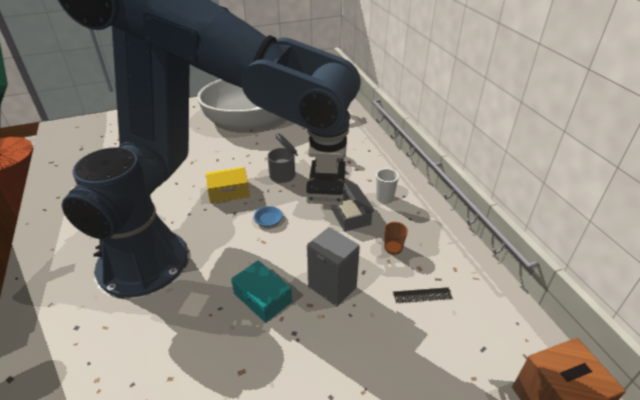

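The holder's lid at (335,243) now lies flat. The fitted angle is about 0.015 rad and the holder hasn't shifted. Next is the tub.

```bash

python3 -m inch '[[42,-17,0,0],[84,-35,0,0],[126,-52,0,0],[168,-69,0,0],[210,-86,0,0]]'
python3 -m inch '[[42,-17,0,0],[84,-35,0,0],[126,-52,0,0],[168,-69,0,0],[210,-86,0,0]]'
python3 -m inch '[[35,-14,0,0],[67,-28,0,0],[67,-28,20,0],[67,-28,60,0],[67,-28,90,0]]'
python3 - <<'E'
from bench import r
print(r.sense()['tcp_pos'])
E
```

```text
clock: 6.8
tcp_pos: [0.461, -0.0443, 0.2986]
tool_rot: [[0.416, 0.909, -0.001], [0.909, -0.416, 0.0], [-0.0, -0.001, -1.0]]
wrist_force: [0.8, 0.1, 0.1]
gripper_width: 0.0005
clock: 7.3
tcp_pos: [0.4701, 0.1826, 0.2986]
tool_rot: [[0.416, 0.91, -0.001], [0.91, -0.416, -0.0], [-0.0, -0.001, -1.0]]
wrist_force: [0.5, -0.4, -0.1]
gripper_width: 0.0007
clock: 7.8
tcp_pos: [0.4721, 0.2533, 0.2067]
tool_rot: [[0.415, 0.91, -0.002], [0.91, -0.415, -0.001], [-0.001, -0.001, -1.0]]
wrist_force: [0.7, 0.2, -0.1]
gripper_width: 0.0006
[0.47209866 0.2533096  0.20668961]
```

```bash

python3 -m inch '[[3,7,5,0],[3,7,12,0],[3,7,20,0],[3,7,25,0],[3,7,30,0]]'
python3 -m inch '[[0,0,5,0],[0,0,10,0],[0,0,15,0],[0,0,20,0],[0,0,25,0]]'
python3 -m inch '[[0,0,5,0],[0,0,10,0],[0,0,15,0],[0,0,20,0],[0,0,25,0]]'
python3 -m inch '[[0,0,4,0],[0,0,8,0],[0,0,11,0],[0,0,14,0],[0,0,16,0]]'
```

```text
clock: 8.3
tcp_pos: [0.4809, 0.2531, 0.1794]
tool_rot: [[0.416, 0.909, 0.001], [0.909, -0.416, 0.0], [0.001, 0.001, -1.0]]
wrist_force: [-0.4, 0.1, 0.0]
gripper_width: 0.0004
clock: 8.8
tcp_pos: [0.4808, 0.253, 0.1537]
tool_rot: [[0.416, 0.909, 0.0], [0.909, -0.416, 0.0], [0.0, 0.0, -1.0]]
wrist_force: [0.0, 0.6, -0.9]
gripper_width: 0.0009
clock: 9.3
tcp_pos: [0.4807, 0.253, 0.1287]
tool_rot: [[0.416, 0.909, 0.0], [0.909, -0.416, 0.0], [0.0, 0.0, -1.0]]
wrist_force: [-0.2, 0.3, 1.4]
gripper_width: 0.0006
clock: 9.8
tcp_pos: [0.4806, 0.253, 0.1129]
tool_rot: [[0.416, 0.909, -0.0], [0.909, -0.416, -0.0], [-0.0, -0.0, -1.0]]
wrist_force: [-0.1, 0.5, 0.5]
gripper_width: 0.0005
```

```bash

python3 -m inch '[[0,0,2,0],[0,0,3,0],[0,0,4,0],[0,0,5,0],[0,0,6,0]]'
python3 -m inch '[[0,0,1,0],[0,0,1.5,0],[0,0,2,0],[0,0,2,0],[0,0,2,0]]'
```

```text
clock: 10.3
tcp_pos: [0.4807, 0.253, 0.1072]
tool_rot: [[0.416, 0.909, 0.0], [0.909, -0.416, 0.0], [0.0, 0.0, -1.0]]
wrist_force: [-1.1, -0.0, 2.0]
gripper_width: 0.0001
clock: 10.8
tcp_pos: [0.4807, 0.2531, 0.1053]
tool_rot: [[0.416, 0.909, 0.0], [0.909, -0.416, 0.0], [0.0, 0.0, -1.0]]
wrist_force: [-1.7, -0.9, 6.1]
gripper_width: 0.0001
```

```bash

python3 -m inch '[[0,0,0.5,0],[0,0,1,0],[0,0,1,0],[0,0,1,0],[0,0,1,0]]'
python3 -m inch '[[0,0,-10,0],[0,0,-30,0],[0,0,-60,0],[0,0,-95,0],[0,0,-105,0]]'
python3 - <<'E'
from bench import r,viewer
import cv2,numpy as np
from fit import *
for n in('side',):
    c=viewer.calibration(n); p,d=viewer.grab_frame(n); np.savez(f'pics/{n}3.npz',p=p,d=d,**c)
    cv2.imwrite(f'pics/{n}3.png',p[:,:,::-1])
for k in ('brush','tub','soap'):
    b,m,N=fit(k,['pics/side3.npz']); print(k,b.x.round(3),m.round(4),N)
s=r.sense(); print(s['clock'],s['tcp_pos'])
x,y,yaw=.624,-.018,-.005; t=np.array([x-.010,y,.2]); print(t,np.array(s['tool_rot']).T@(t-s['tcp_pos'])*1e3)
E
```

```text
clock: 11.3
tcp_pos: [0.4807, 0.2531, 0.1045]
tool_rot: [[0.416, 0.909, 0.0], [0.909, -0.416, 0.0], [0.0, 0.0, -1.0]]
wrist_force: [-2.0, -0.0, 7.4]
gripper_width: 0.0003
clock: 11.8
tcp_pos: [0.4819, 0.2535, 0.2128]
tool_rot: [[0.416, 0.909, 0.005], [0.909, -0.416, 0.002], [0.004, 0.003, -1.0]]
wrist_force: [0.3, -0.1, -0.5]
gripper_width: 0.001
brush [ 0.467 -0.268  0.596  0.017] 0.0012 3173
tub [ 0.482  0.255 -1.684  1.169] 0.0037 963
soap [ 0.624 -0.018 -0.005  0.736] 0.0011 1432
11.85 [0.4818344  0.25352827 0.21262071]
[ 0.614 -0.018  0.2  ] [-192.05789682  233.03863103   12.70400197]
```

View pics/side3.png

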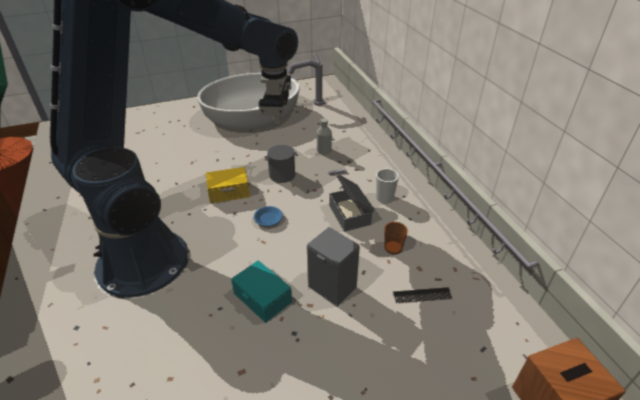

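The tub lid at (282,152) looks flat. That tub fit included gripper points and picked a false solution, so I'll refit with the lid plane only.

```bash
python3 - <<'E'
from fit import *
W=cloud('pics/side3.npz')[1].reshape(-1,3); W=W[np.isfinite(W).all(1)]
P=W[(np.hypot(W[:,0]-.484,W[:,1]-.253)<.04)&(W[:,2]>.075)&(W[:,2]<.15)]
A=np.c_[P[:,:2]-[.484,.253],np.ones(len(P))]
o=least_squares(lambda c:A@c-P[:,2],[0,0,.1],loss='soft_l1',f_scale=.001); print(len(P),o.x, np.percentile(P[:,2],[1,50,99]))
B=W[(np.hypot(W[:,0]-.484,W[:,1]-.253)<.08)&(W[:,2]>.012)&(W[:,2]<.15)]; print(np.percentile(B,[1,99],axis=0))
E
```

```text
257 [0.00269948 0.0069497  0.09807391] [0.09013159 0.09814211 0.10231476]
[[0.43266441 0.20497366 0.01361427]
 [0.5299877  0.29273819 0.10167985]]
```

The tub lid's slope is 0.003, so it's shut, and the tub hasn't moved. The soap box is next.

```bash

python3 -m inch '[[-30,37,0,0],[-60,74,0,0],[-90,111,0,0],[-120,148,0,0],[-150,185,0,0]]'
python3 -m inch '[[-30,37,0,0],[-40,52,5,0],[-40,52,20,0],[-40,52,40,0],[-40,52,50,0]]'
python3 -m inch '[[0,0,5,0],[0,0,10,0],[0,0,12,0],[0,0,12,0],[0,0,12,0]]'
```

```text
clock: 12.35
tcp_pos: [0.5867, 0.0378, 0.2079]
tool_rot: [[0.416, 0.909, -0.002], [0.909, -0.416, 0.0], [-0.001, -0.001, -1.0]]
wrist_force: [-0.4, 0.9, -0.1]
gripper_width: 0.0005
clock: 12.85
tcp_pos: [0.6155, -0.0169, 0.1561]
tool_rot: [[0.415, 0.91, -0.004], [0.91, -0.415, 0.001], [-0.001, -0.004, -1.0]]
wrist_force: [-0.9, 0.5, -0.4]
gripper_width: 0.0003
clock: 13.35
tcp_pos: [0.6175, -0.0183, 0.1476]
tool_rot: [[0.416, 0.909, 0.001], [0.909, -0.416, -0.0], [0.0, 0.001, -1.0]]
wrist_force: [-0.4, 0.5, -0.5]
gripper_width: 0.0005
```

```bash

python3 -m inch '[[0,0,5,0],[0,0,10,0],[0,0,15,0],[0,0,20,0],[0,0,25,0]]'
python3 -m inch '[[0,0,5,0],[0,0,10,0],[0,0,15,0],[0,0,20,0],[0,0,25,0]]'
python3 -m inch '[[0,0,4,0],[0,0,8,0],[0,0,11,0],[0,0,14,0],[0,0,17,0]]'
python3 -m inch '[[0,0,2,0],[0,0,3,0],[0,0,4,0],[0,0,5,0],[0,0,5,0]]'
python3 -m inch '[[0,0,1,0],[0,0,1.5,0],[0,0,2,0],[0,0,2,0],[0,0,2,0]]'
```

```text
clock: 13.85
tcp_pos: [0.6171, -0.0183, 0.1217]
tool_rot: [[0.416, 0.909, -0.0], [0.909, -0.416, 0.0], [-0.0, -0.0, -1.0]]
wrist_force: [-0.2, -0.2, -0.0]
gripper_width: 0.0006
clock: 14.35
tcp_pos: [0.6173, -0.0183, 0.0967]
tool_rot: [[0.416, 0.909, 0.0], [0.909, -0.416, -0.0], [0.0, 0.0, -1.0]]
wrist_force: [-0.5, -0.2, 0.5]
gripper_width: 0.0005
clock: 14.85
tcp_pos: [0.6173, -0.0183, 0.0799]
tool_rot: [[0.416, 0.909, 0.0], [0.909, -0.416, -0.0], [0.0, 0.0, -1.0]]
wrist_force: [0.2, 0.0, 0.1]
gripper_width: 0.0007
clock: 15.35
tcp_pos: [0.6173, -0.0183, 0.0751]
tool_rot: [[0.416, 0.909, 0.0], [0.909, -0.416, 0.0], [0.0, 0.0, -1.0]]
wrist_force: [-0.8, -0.4, -0.2]
gripper_width: 0.0002
clock: 15.85
tcp_pos: [0.6172, -0.0183, 0.0731]
tool_rot: [[0.416, 0.909, -0.0], [0.909, -0.416, 0.0], [-0.0, -0.0, -1.0]]
wrist_force: [-0.0, 0.1, 1.3]
gripper_width: 0.0007
```

```bash

python3 -m inch '[[0,0,1,0],[0,0,2,0],[0,0,2.5,0],[0,0,2.5,0],[0,0,2.5,0]]'
python3 -m inch '[[0,0,0.5,0],[0,0,1,0],[0,0,1,0],[0,0,1,0],[0,0,1,0]]'
```

```text
clock: 16.35
tcp_pos: [0.6173, -0.0183, 0.0708]
tool_rot: [[0.416, 0.909, 0.0], [0.909, -0.416, -0.0], [0.0, 0.0, -1.0]]
wrist_force: [-0.6, 0.2, 4.4]
gripper_width: 0.0002
clock: 16.85
tcp_pos: [0.6173, -0.0183, 0.0699]
tool_rot: [[0.416, 0.909, 0.0], [0.909, -0.416, -0.0], [0.0, 0.0, -1.0]]
wrist_force: [-2.2, -0.4, 5.9]
gripper_width: 0.0003
```

```bash

python3 -m inch '[[0,0,0.5,0],[0,0,0.5,0],[0,0,-20,0],[0,0,-60,0],[0,0,-105,0]]'
python3 -m inch '[[0,0,-45,0],[0,0,-90,0],[0,0,-130,0],[0,-30,-160,0],[0,-60,-160,0]]'
python3 -m inch '[[30,-30,0,0],[60,-60,0,0],[90,-90,0,0],[120,-120,0,0],[150,-150,0,0]]'
python3 -m inch '[[30,-30,0,0],[30,-30,0,0],[30,-30,0,0],[30,-30,0,0],[30,-30,0,0]]'
python3 - <<'E'
from bench import r,viewer
import cv2,numpy as np
from fit import *
for n in('side','top'):
    c=viewer.calibration(n); p,d=viewer.grab_frame(n); np.savez(f'pics/{n}4.npz',p=p,d=d,**c)
    cv2.imwrite(f'pics/{n}4.png',p[:,:,::-1])
for k in ('brush','soap'):
    for f in ('top','side'):
        b,m,N=fit(k,[f'pics/{f}4.npz']); print(k,f,b.x.round(3),m.round(4),N)
for k,x,y,z in(('brush',.466,-.267,.162),('tub',.484,.253,.097),('soap',.624,-.018,.062)):
  for f in('top4','side4'):
    W=cloud(f'pics/{f}.npz')[1].reshape(-1,3); W=W[np.isfinite(W).all(1)]
    P=W[(np.hypot(W[:,0]-x,W[:,1]-y)<.04)&(abs(W[:,2]-z)<.03)]
    if len(P)<50: print(k,f,'few');continue
    o=least_squares(lambda c:np.c_[P[:,:2]-[x,y],np.ones(len(P))]@c-P[:,2],[0,0,z],loss='soft_l1',f_scale=.001); print(k,f,len(P),o.x.round(4))
a=cloud('pics/top0.npz')[1];b=cloud('pics/top4.npz')[1]
E
```

```text
clock: 17.35
tcp_pos: [0.6164, -0.0182, 0.1745]
tool_rot: [[0.416, 0.909, -0.003], [0.909, -0.416, 0.0], [-0.001, -0.003, -1.0]]
wrist_force: [1.0, -0.4, -0.1]
gripper_width: 0.0005
clock: 17.85
tcp_pos: [0.5633, 0.0067, 0.3382]
tool_rot: [[0.416, 0.909, 0.006], [0.909, -0.416, -0.0], [0.002, 0.006, -1.0]]
wrist_force: [-0.6, -0.4, 0.0]
gripper_width: 0.0007
clock: 18.35
tcp_pos: [0.4878, 0.2069, 0.3344]
tool_rot: [[0.416, 0.909, -0.0], [0.909, -0.416, 0.0], [0.0, -0.0, -1.0]]
wrist_force: [0.4, 0.6, -0.4]
gripper_width: 0.0008
clock: 18.85
tcp_pos: [0.4743, 0.2442, 0.3345]
tool_rot: [[0.417, 0.909, -0.0], [0.909, -0.417, -0.0], [-0.0, 0.0, -1.0]]
wrist_force: [0.1, -0.4, -0.3]
gripper_width: 0.0004
brush top [ 0.454 -0.267 -1.035 -0.008] 0.002 2176
brush side [ 0.467 -0.268  0.595  0.017] 0.0012 3178
soap top [ 0.622 -0.02  -0.007 -0.016] 0.0016 1951
soap side [ 0.623 -0.019 -0.001  0.014] 0.0011 1330
brush top4 946 [0.0021 0.0054 0.1612]
brush side4 666 [0.0115 0.0105 0.1626]
tub top4 179 [0.005  0.0294 0.0954]
tub side4 252 [0.0086 0.0112 0.0978]
soap top4 777 [ 0.0076 -0.0064  0.061 ]
soap side4 346 [0.0025 0.0092 0.0628]
```

View pics/top4.png

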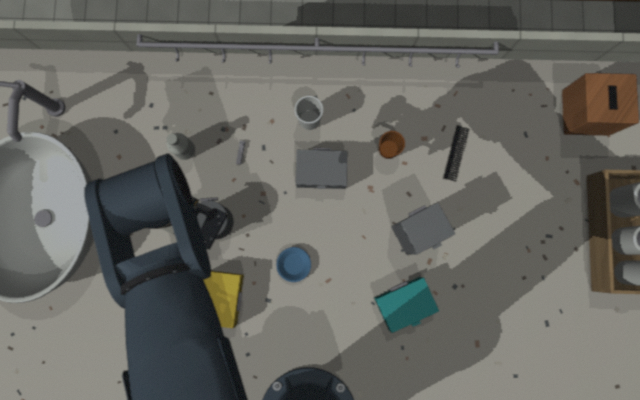

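View pics/side4.png

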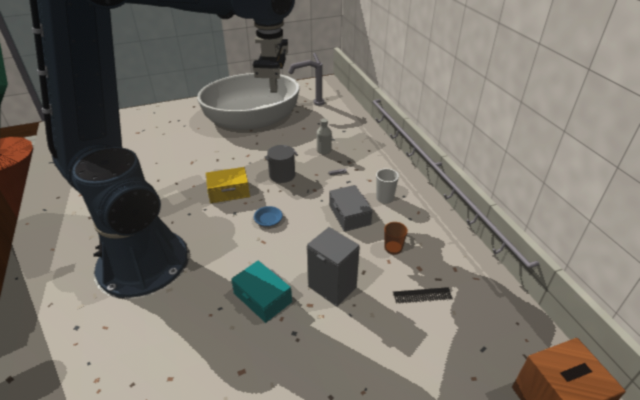

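All three lids are flat: holder at (425,228) and soap box at (322,168) in the top view, tub at (282,152) in the side view. The bystanders sit at their starting pixels and the arm is clear, so I'm handing in.

```bash
python3 - <<'E'
from bench import order
print(order.sign_off())
E
```

```text
the job is handed in; nothing more can be done
None
```

I tapped all three lids shut with closed fingertips, in order: toothbrush holder, cotton-pad tub, soap box. The highest wrist force I read was about 7.4 N, and I handed the job in at about 19 s; no verdict is reported.

**Lids:** on my last checks all three were flat, at 0.003 to 0.02 rad, against a limit of 0.06. The one higher reading was 0.03 rad for the tub from the top view, where the arm partly covered it.

**Positions:** the holder and the soap box fitted within about 2 mm of where they started, and the tub showed no visible shift. The other things on the counter looked unmoved by eye in the images, but I did not measure them. The gripper was clear, at z = 0.33 m.

**Checks that disagreed:**
- **Tub:** one full-shape fit gave a false result because it picked up gripper points. I checked the tub with a plane fit of its lid instead.
- **Holder:** the last top-view fit gave a different yaw with its centre 12 mm off. It settled on the box turned by about 90°, because the arm-free side view showed no shift.

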